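# Switch on and tare the coffee scale

### The job

Get the coffee scale ready for the cup standing on it: press the large round power key well down for a moment and let it come back up, then do the same with the long bar-shaped tare key. Press one key at a time, do not press the small square timer key, and leave the cup standing where it is.

Things in the scene. Friction and masses are not known exactly. Their poses are not given: they have to be found in the camera images.
- power_key_top (a point): Large round white key, 44 mm across, on the scale's black front panel; point: centre of its flat top, 52 mm above the counter. z up, x from the scale's front edge towards its weighing plate, y along the row of keys. Spring key, 6 mm travel straight down: gives from 1.5 N, fully down at 5 N, pressed from 3.5 mm down for 0.1 s, springs back when let go
- tare_key_top (a point): Long bar-shaped white key, 60 mm along y, 24 mm along x; point: centre of its flat top. Axes, height, travel and spring as for the round key. The three keys stand in one row 80 mm apart, 16 mm proud of the panel; their order along the row changes
- timer_key_top (a point): Small square white key, 24 x 24 mm, in the same row, not to be pressed; point: centre of its flat top. Axes, height, travel and spring as for the round key
- cup_center (a point): White ceramic cup with a handle, 84 mm across, 60 mm high, on the metal plate behind the keys; point: its centre, half-way up, 80 mm above the counter; z is its upright axis. Plate 172 x 250 mm, top 50 mm up; scale 300 mm deep, 260 wide, fixed. A pitcher (90 mm high) and a tamper (82 mm) stand beside the scale, 60 mm or more from the nearest key

How it is judged:
On the way, in this order (a step that is already met when the one before it is completed fails the run):
1. the round power key is pressed at least 3.5 mm down while the tare key is up (distance of power_key_top from where it was at the start of the episode above 0.0035 m and distance of tare_key_top from where it was at the start of the episode below 0.002 m), for 0.1 s.
2. then, with the power key back up, the bar-shaped tare key is pressed at least 3.5 mm down (distance of tare_key_top from where it was at the start of the episode above 0.0035 m and distance of power_key_top from where it was at the start of the episode below 0.002 m), for 0.1 s.
At the end, for the whole second after the job is handed in: all three keys are up again (within 1.5 mm) and the cup stands upright (within 10 degrees) within 15 mm of where it began (distance of each of power_key_top, tare_key_top, timer_key_top from where it was at the start of the episode below 0.0015 m and distance of cup_center from where it was at the start of the episode below 0.015 m and angle between cup_center's own z axis and vertical below 0.17 rad); the robot touches nothing.
It fails at once if the square timer key is pressed (more than 3 mm down) (distance of timer_key_top from where it was at the start of the episode above 0.003 m).
It fails at once if the power and tare keys are down together (both more than 2.5 mm) (distance of each of power_key_top, tare_key_top from where it was at the start of the episode above 0.0025 m).
It fails at once if the cup is shifted more than 20 mm or tipped more than 20 degrees (distance of cup_center from where it was at the start of the episode above 0.02 m or angle between cup_center's own z axis and vertical above 0.35 rad).
It also fails if it takes over 32 s, if anything falls off the work surface, if the arm or the gripper's body presses on something with over 40 N, if the wrist force passes 120 N, or if a joint passes its speed limit or range.

### The arm

A 6-joint arm with a two-finger parallel gripper is mounted at the origin on the work surface. World frame = base frame: x ahead of the robot, y to its left, z up, the work surface at z = 0. Lengths are in m, angles in rad, forces in N, time in s.
With the tool pointing down it reaches from about 0.375 to 0.9 m from the base axis. Payload 3.1 kg.
Tool frame: the origin (TCP) lies at the very end of the fingers, on their centre line; the grasp point (between the pads) lies 19 mm behind it; x points along the fingers, z is the direction in which the jaws open and shut, and the axes are right-handed (so a half turn about x gives the same grasp; the last joint's range is limited). The gripper opens to 85 mm and grips with 20 to 120 N. Pads are 22 mm wide; open, the fingers measure 114 mm over their backs; the gripper's body (76 mm by 85 mm) begins 54 mm behind the grasp point. The pads swing forward as they close: fully open they stand 13 mm farther back than shut.
Start: joints at [1.012, 0.527, 1.433, -0, 1.181, -0.178], TCP at [0.232, 0.58, 0.231] pointing down, gripper open.
Joint ranges: [-3.08, 3.08], [-0.75, 2.2], [0.22, 2.44], [-1.43, 4.57], [0, 2.65], [-2.85, 2.85]. Speed limits (rad/s): [2.79, 2.79, 3.14, 3.14, 3.14, 3.14].

### API

Orientations are given as a unit quaternion [x, y, z, w].
In Python, from station import manip, viewer, job gives the robot as it stands.
- The arm moves only by the tool move_arm, never from a script. Its argument "deltas" is one flat list of numbers, 7 for each row, row after row: the finger opening in mm, from 0 to 85.4, then the shift along the tool's x, y, z in mm, then the turn, a rotation vector about the tool's x, y, z in degrees. In form: [jaw, tx, ty, tz, rx, ry, rz, jaw, tx, ty, tz, rx, ry, rz, ...]. A call has 1 to 10 rows; each row shifts and turns the commanded pose from where the row before left it, along the tool's axes as they then stand; what a row does not reach is not made up. A row lasts 1/10 s, in which the tool goes at most 50 mm and 8.59 degrees, less where a joint would pass 70% of its speed; a pose out of reach is approached as far as the arm can. A call is refused whole if a number of a shift passes 50 or a number of a turn 8.59, either way. A call with a gripper value outside its range is refused whole. The fingers move at their own pace and stop on an object; "force" is the grip in N (left out, the last holds). Time passes only in rows, so rows that do not move let the fingers close. It gives the time, the measured TCP pose, the force and the opening at its end, in the units of the state.
- manip.sense(): the state, without advancing time (a new reading comes with each control period).
- viewer.snapshot(name): name is "scene" or "side" or "wrist"; returns a dict with "image" (400x640x3 uint8, red, green, blue), "depth" (400x640 float32, m along the optical axis (not along the pixel's ray), 0 where there is no reading), "fovy" (degrees; the focal length in pixels is half the picture's height over the tangent of half this angle, whatever the lens; pixels are square), "cx", "cy" (the principal point, pixels), "k1" (the pictures are not rectified: a ray, as slopes to the right and down, at radius r is drawn at 1 + k1 r^2 times it, then the intrinsics apply), "R" (3x3) and "t" (3): a world point X has camera coordinates R X + t. Camera axes: x right, y down, z forward; pixel columns grow to the right and rows downward; lengths in m; the calibration is good to about 2 mm. A picture is of the moment at which its call begins.
- job.sign_off(): hands the job in, once; it reports no verdict.
The state is a dict: "t": time; "q": joint angles; "qd": joint speeds; "tau": joint torques, N m; "tcp_pos": TCP position; "tool_rot": TCP orientation; "force": force on the tool from outside, world axes, zero at the start; "ft_torque": the same for the moment, N m; "finger_gap": opening from 0.0 (shut) to 1.0 (fully open).
Only numpy, scipy, OpenCV 4.12 (cv2) and the standard library are available. Lean on these libraries where they do the work, as an engineer would, in place of code of your own. Each camera call takes 0.05 s, during which the arm holds its last target.

## Working session

There is one attempt and no reset: what is moved stays moved. The work goes in short steps, Python scripts to look and compute and a tool call to move; the robot and the scene stay as the last step left them, time stands still between calls to the robot, and variables do not carry over. Pictures are saved under pics/ and viewed, and the job is handed in when it is done.

Besides the shell and the picture viewer there is one more tool, called as name(argument=value, ...) on one line, values as JSON. move_arm: Moves the arm, as the interface text tells. Its arguments: {"type":"object","properties":{"deltas":{"type":"array"},"force":{"type":"number"}},"required":["deltas"]}

```bash
mkdir -p pics; cat > look.py <<'E'
import sys,pickle,cv2
from station import manip,viewer
tag=sys.argv[1]
for n in sys.argv[2:]:
    s=viewer.snapshot(n); pickle.dump(s,open(f'{tag}_{n}.pkl','wb'))
    cv2.imwrite(f'pics/{tag}_{n}.png',s['image'][:,:,::-1])
    print(n,s['fovy'],s['cx'],s['cy'],s['k1'],s['R'].round(3).tolist(),s['t'].round(3).tolist())
print({k:(v if not hasattr(v,'round') else v) for k,v in manip.sense().items()})
E
python3 look.py a scene side wrist
```

```text
scene 56.126968593118576 320.87568988397084 195.76619323974253 -0.0349746092644362 [[0.868, 0.497, -0.002], [0.391, -0.685, -0.615], [-0.307, 0.533, -0.788]] [-0.57, -0.196, 0.916]
side 46.14975451712203 320.52829117489495 208.37347977927092 0.0467193984608774 [[0.94, -0.339, 0.02], [-0.146, -0.458, -0.877], [0.307, 0.821, -0.481]] [-0.597, 0.222, 0.533]
wrist 67.49529962925128 322.07744682283834 195.17775236520447 0.014495592736216624 [[0.371, 0.928, -0.001], [0.88, -0.352, 0.318], [0.295, -0.119, -0.948]] [-0.625, -0.041, 0.38]
{'t': 0.15, 'q': array([ 1.01249976e+00,  5.28261976e-01,  1.43357737e+00,  2.82381582e-05,
        1.18141735e+00, -1.78522322e-01]), 'qd': array([-0.00176554, -0.00110722, -0.00573159, -0.001751  , -0.00241261,
       -0.00127486]), 'tau': array([ 1.90578437e-03, -4.42744517e+01, -1.78277653e+01, -1.68253596e-04,
        5.55833991e-03, -1.79638141e-05]), 'tcp_pos': array([0.23138471, 0.58001555, 0.23056242]), 'tool_rot': array([-0.3968653 ,  0.58593038,  0.39640563,  0.58484707]), 'force': array([ 0.54199647, -0.51170959, -0.11038591]), 'ft_torque': array([ 0.0584457 , -0.04405022,  0.02576696]), 'finger_gap': 0.9984576386544253}
```

View pics/a_scene.png

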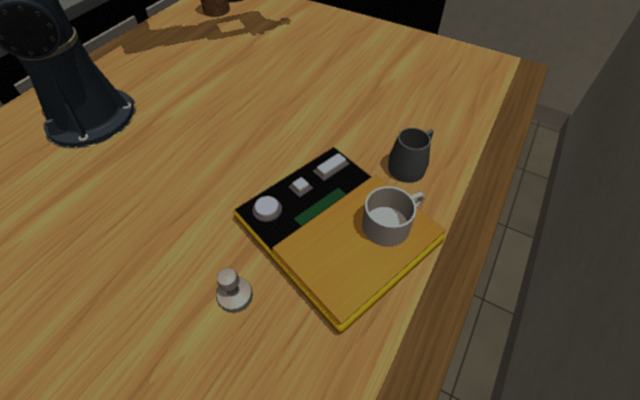

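View pics/a_side.png

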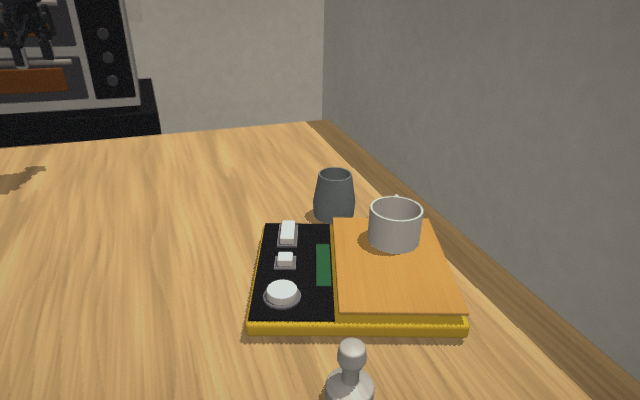

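View pics/a_wrist.png

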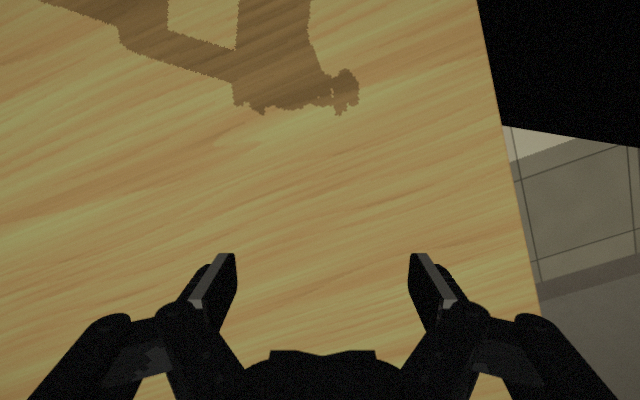

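The scene view shows the round key at (267,208), the square at (301,187), the bar at (332,165) and the cup at (389,215). The side view shows round (282,293), square (286,259) and bar (288,230). The wrist view shows only table.

```bash
cat > geo.py <<'E'
import numpy as np,cv2,pickle
def rays(s,uv):
    f=200/np.tan(np.radians(s['fovy'])/2)
    d=(np.asarray(uv,float)-[s['cx'],s['cy']])/f
    x=d.copy()
    for _ in range(20): x=d/(1+s['k1']*(x**2).sum(-1,keepdims=True))
    return np.c_[x,np.ones(len(x))]
def onplane(s,uv,z):
    r=rays(s,uv)@s['R']; c=-s['R'].T@s['t']
    return c+r*((z-c[2])/r[:,2])[:,None]
def cloud(s,uv):
    r=rays(s,uv); u=np.asarray(uv,int); z=s['depth'][u[:,1],u[:,0]]
    return (r*z[:,None]-s['t'])@s['R']
E
cat > m.py <<'E'
from geo import *
import sys
for fn,rects in (('a_scene',dict(round=(250,192,285,224),sq=(288,174,315,198),bar=(312,148,352,182),cup=(358,182,428,248))),('a_side',dict(round=(260,277,304,310),sq=(272,248,300,271),bar=(274,216,302,248),cup=(365,192,426,252)))):
    s=pickle.load(open(fn+'.pkl','rb')); hsv=cv2.cvtColor(s['image'],cv2.COLOR_RGB2HSV)
    for k,(a,b,c,d) in rects.items():
        g=np.array([(u,v) for v in range(b,d) for u in range(a,c)])
        h=hsv[g[:,1],g[:,0]].astype(int); m=(h[:,1]<60)&(h[:,2]>90)
        P=cloud(s,g)
        if k=='cup':
            q=P[m&(P[:,2]>.09)]; print(fn,k,len(q),q.min(0).round(3),q.max(0).round(3),q.mean(0).round(3)); continue
        vt=h[m,2]
        top=m&(h[:,2]>0.85*np.percentile(vt,90))
        q=onplane(s,g[top],.052)
        z=P[top][:,2]
        (cx,cy),(w,hh),an=cv2.minAreaRect((q[:,:2]*1000).astype(np.float32))
        print(fn,k,top.sum(),m.sum(),'V',np.percentile(vt,[10,50,90]),'mean',q.mean(0).round(4),'rect',round(cx,1),round(cy,1),round(w,1),round(hh,1),round(an,1),'z',np.percentile(z,[10,50,90]).round(4))
E
python3 m.py
```

```text
a_scene round 304 388 V [109.7 158.  162. ] mean [ 0.563  -0.0371  0.052 ] rect 563.6 -37.0 38.4 38.9 33.9 z [0.0506 0.0519 0.0531]
a_scene sq 89 138 V [102. 150. 161.] mean [0.5895 0.0381 0.052 ] rect 589.5 38.1 20.4 20.4 71.9 z [0.0507 0.0515 0.0528]
a_scene bar 217 300 V [105.  158.  160.1] mean [0.6154 0.1131 0.052 ] rect 615.6 113.4 56.4 20.8 71.2 z [0.0502 0.0518 0.0532]
a_scene cup 428 [ 0.728 -0.34   0.091] [0.852 0.093 0.6  ] [0.776 0.028 0.117]
a_side round 442 823 V [119.2 216.  218. ] mean [ 0.5633 -0.0365  0.052 ] rect 563.1 -36.7 39.3 40.2 71.6 z [0.051  0.0519 0.0528]
a_side sq 129 331 V [116. 147. 219.] mean [0.5894 0.0383 0.052 ] rect 589.5 38.4 21.5 21.9 71.8 z [0.0506 0.0517 0.0529]
a_side bar 252 464 V [119. 206. 219.] mean [0.6153 0.1134 0.052 ] rect 615.8 114.5 58.8 22.2 70.7 z [0.0509 0.0518 0.0528]
a_side cup 1262 [ 0.431 -0.538  0.09 ] [0.812 0.089 0.463] [0.765 0.022 0.105]
```

```bash
cat > st.py <<'E'
import sys,numpy as np
from scipy.spatial.transform import Rotation as R
from station import manip
s=manip.sense(); M=R.from_quat(s['tool_rot']).as_matrix()
print('t',s['t'],'tcp',s['tcp_pos'].round(4),'F',s['force'].round(2),'gap',round(s['finger_gap'],3),'q6',s['q'].round(3))
print(M.round(4))
row=np.arctan2(113.4+37,615.5-563.2); a=np.arctan2(M[1,2],M[0,2]); print('row deg',np.degrees(row),'z deg',np.degrees(a),'turn about world z needed',(np.degrees(row-a)+90)%180-90)
for n,p in (('round',(.5632,-.0369,.052)),('bar',(.6155,.1134,.052))):
    print(n,'delta tool mm',(M.T@(np.array(p)-s['tcp_pos'])*1000).round(1))
E
python3 st.py
```

```text
t 0.15 tcp [0.2314 0.58   0.2306] F [ 0.54 -0.51 -0.11] gap 0.998 q6 [ 1.012  0.528  1.434  0.     1.181 -0.179]
[[-9.000e-04 -9.287e-01  3.707e-01]
 [-1.400e-03  3.707e-01  9.287e-01]
 [-1.000e+00  3.000e-04 -1.600e-03]]
row deg 70.82542480218075 z deg 68.23993818870574 turn about world z needed 2.5854866134750125
round delta tool mm [ 179.1 -536.9 -449.7]
bar delta tool mm [ 178.9 -529.8 -290.7]
```

move_arm(deltas=[0, 0, -26, -22, 0, 0, 0, 0, 0, -27, -22.5, 0, 0, 0, 0, 0, -27, -22.5, 0, 0, 0, 0, 0, -27, -22.5, 0, 0, 0, 0, 0, -27, -22.5, 0, 0, 0, 0, 0, -27, -22.5, 0, 0, 0, 0, 0, -27, -22.5, 0, 0, 0, 0, 0, -27, -22.5, 0, 0, 0, 0, 0, -27, -22.5, 0, 0, 0, 0, 0, -27, -22.5, 0, 0, 0], force=30)

```text
t: 1.15
tcp_pos: [0.3986, 0.2709, 0.2312]
tool_rot: [-0.397, 0.585, 0.397, 0.585]
force: [0.5, -0.1, -0.0]
finger_gap: 0.003
```

move_arm(deltas=[0, 0, -27, -22.5, 0, 0, 0, 0, 0, -27, -22.5, 0, 0, 0, 0, 0, -27, -22.5, 0, 0, 0, 0, 0, -27, -22.5, 0, 0, 0, 0, 0, -27, -22.5, 0, 0, 0, 0, 0, -27, -22.5, 0, 0, 0, 0, 0, -27, -22.5, 0, 0, 0, 0, 15, -27, -22.5, 0, 0, 0, 0, 25, -27, -22.5, 0, 0, 0, 0, 25, -24, -22, -2.6, 0, 0])

```text
t: 2.15
tcp_pos: [0.5642, -0.0369, 0.1659]
tool_rot: [-0.411, 0.576, 0.41, 0.577]
force: [0.4, -0.1, 0.0]
finger_gap: 0.002
```

move_arm(deltas=[0, 25, 0, 0, 0, 0, 0, 0, 20, 0, 0, 0, 0, 0, 0, 10, 0, 0, 0, 0, 0, 0, 0, 0, 0, 0, 0, 0, 0, 0, 0, 0, 0, 0, 0])

```text
t: 2.65
tcp_pos: [0.5634, -0.0351, 0.1118]
tool_rot: [-0.41, 0.576, 0.41, 0.576]
force: [0.7, 0.2, 0.2]
finger_gap: 0.003
```

```bash
python3 look.py b scene side wrist >/dev/null; python3 st.py
```

```text
t 2.8 tcp [ 0.5639 -0.0352  0.1126] F [-0.01 -0.47 -0.01] gap 0.001 q6 [-0.26   0.612  1.69  -0.     0.838 -1.497]
[[ 2.500e-03 -9.448e-01  3.277e-01]
 [-7.000e-04  3.277e-01  9.448e-01]
 [-1.000e+00 -2.500e-03  2.000e-04]]
row deg 70.82542480218075 z deg 70.86945455834406 turn about world z needed -0.04402975616331162
round delta tool mm [60.6  0.2 -1.9]
bar delta tool mm [6.060e+01 1.000e-01 1.573e+02]
```

View pics/b_side.png

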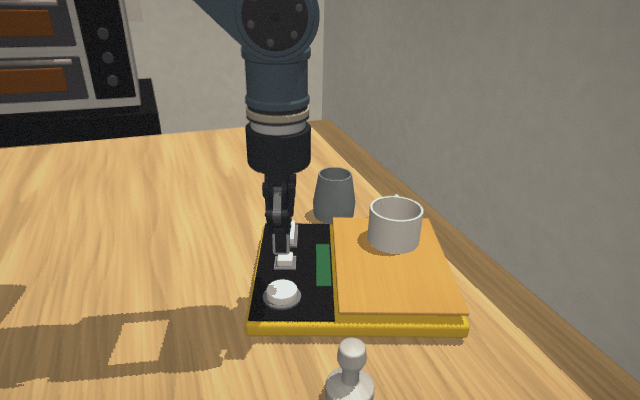

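View pics/b_wrist.png

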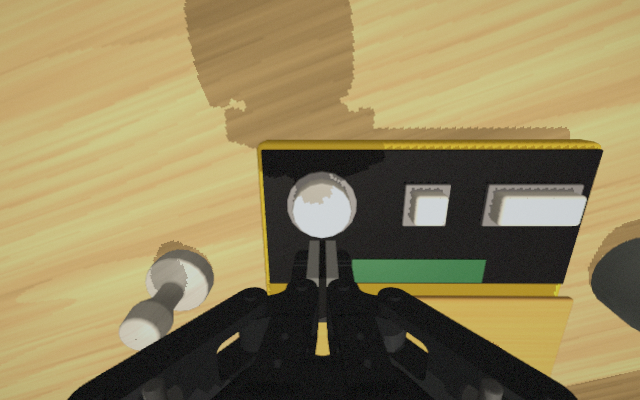

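The side view shows the closed fingertips near (281,250), above the round key at (282,293). In the wrist view, the round key is at (322,208), lined up in columns with the fingers at (322,250). I'll check this by projecting the TCP into both views.

```bash
python3 - <<'E'
from geo import *
for n in('side','wrist','scene'):
    s=pickle.load(open(f'b_{n}.pkl','rb'));f=200/np.tan(np.radians(s['fovy'])/2)
    for nm,p in(('tcp',(.5636,-.0351,.112)),('key',(.5632,-.0369,.052)),('bar',(.6155,.1134,.052)),('sq',(.5895,.0382,.052))):
        c=s['R']@np.array(p)+s['t'];x=c[:2]/c[2];x=x*(1+s['k1']*(x@x));print(n,nm,(x*f+[s['cx'],s['cy']]).round(1))
E
```

```text
side tcp [280.7 252. ]
side key [281.6 288.9]
side bar [287.4 229.1]
side sq [284.9 256. ]
wrist tcp [321.1 254.6]
wrist key [318.8 212.8]
wrist bar [539.2 213. ]
wrist sq [428.4 213.1]
scene tcp [263.  183.4]
scene key [266.3 205.1]
scene bar [331.3 162.9]
scene sq [300.3 183.1]
```

All three views agree to within 1–2 mm, so I'll press the power key.

move_arm(deltas=[0, 15, 0, -1.5, 0, 0, 0, 0, 20, 0, 0, 0, 0, 0, 0, 15, 0, 0, 0, 0, 0, 0, 5, 0, 0, 0, 0, 0, 0, 3, 0, 0, 0, 0, 0, 0, 3, 0, 0, 0, 0, 0, 0, 3, 0, 0, 0, 0, 0, 0, 1.5, 0, 0, 0, 0, 0, 0, 0, 0, 0, 0, 0, 0])

```text
t: 3.7
tcp_pos: [0.5632, -0.0368, 0.0465]
tool_rot: [-0.41, 0.576, 0.409, 0.577]
force: [-0.2, 0.9, 5.5]
finger_gap: -0.003
```

```bash
python3 look.py c side wrist >/dev/null; python3 st.py
```

```text
t 3.8 tcp [ 0.5631 -0.0367  0.0464] F [0.83 0.74 3.74] gap -0.001 q6 [-0.263  0.72   1.721  0.     0.698 -1.5  ]
[[ 1.500e-03 -9.446e-01  3.283e-01]
 [-3.000e-04  3.283e-01  9.446e-01]
 [-1.000e+00 -1.500e-03  2.000e-04]]
row deg 70.82542480218075 z deg 70.83689109409248 turn about world z needed -0.011466291911730764
round delta tool mm [-5.6 -0.1 -0.1]
bar delta tool mm [ -5.5  -0.2 159. ]
```

move_arm(deltas=[0, 2, 0, 0, 0, 0, 0, 0, 0, 0, 0, 0, 0, 0, 0, 0, 0, 0, 0, 0, 0, 0, 0, 0, 0, 0, 0, 0])

```text
t: 4.2
tcp_pos: [0.5632, -0.0368, 0.0459]
tool_rot: [-0.41, 0.576, 0.409, 0.577]
force: [-2.5, 2.1, 15.3]
finger_gap: -0.007
```

```bash
python3 look.py d side wrist >/dev/null; python3 st.py
```

```text
t 4.3 tcp [ 0.5632 -0.0368  0.0459] F [-2.24  2.04 15.89] gap -0.002 q6 [-0.263  0.721  1.722  0.     0.697 -1.5  ]
[[ 2.000e-03 -9.446e-01  3.281e-01]
 [-5.000e-04  3.281e-01  9.446e-01]
 [-1.000e+00 -2.100e-03  2.000e-04]]
row deg 70.82542480218075 z deg 70.84650937842082 turn about world z needed -0.021084576240085084
round delta tool mm [-6.1 -0.1 -0.1]
bar delta tool mm [-6.10e+00 -1.00e-01  1.59e+02]
```

View pics/d_side.png

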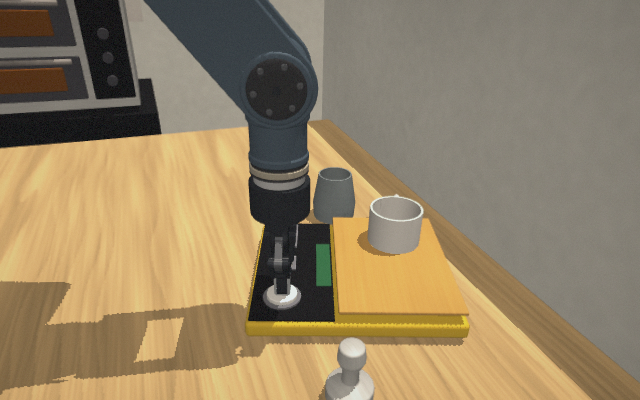

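The power key is fully down: the force reads 15 N, and the side view shows it flush around (282,296). Next I lift and traverse to the bar key.

move_arm(deltas=[0, -7, 0, 0, 0, 0, 0, 0, -20, 0, 0, 0, 0, 0, 0, -25, 0, 0, 0, 0, 0, 0, -10, 0, 20, 0, 0, 0, 0, 0, 0, 30, 0, 0, 0, 0, 0, 0, 40, 0, 0, 0, 0, 0, 0, 40, 0, 0, 0, 0, 0, 0, 29, 0, 0, 0, 0, 0, 0, 0, 0, 0, 0, 0, 0, 0, 0, 0, 0, 0])

```text
t: 5.3
tcp_pos: [0.614, 0.1139, 0.1052]
tool_rot: [-0.41, 0.576, 0.41, 0.575]
force: [-0.2, -0.2, -0.1]
finger_gap: 0.003
```

```bash
python3 look.py e side wrist >/dev/null; python3 st.py
```

```text
t 5.4 tcp [0.614  0.1126 0.1053] F [ 0.1  -0.17  1.41] gap -0.002 q6 [ 3.000e-03  6.840e-01  1.536e+00 -1.000e-03  9.230e-01 -1.233e+00]
[[-1.600e-03 -9.444e-01  3.289e-01]
 [-4.000e-04  3.289e-01  9.444e-01]
 [-1.000e+00  1.300e-03 -9.000e-04]]
row deg 70.82542480218075 z deg 70.79944091564792 turn about world z needed 0.02598388653281347
round delta tool mm [  53.5   -1.3 -157.8]
bar delta tool mm [53.3 -1.3  1.3]
```

View pics/e_side.png

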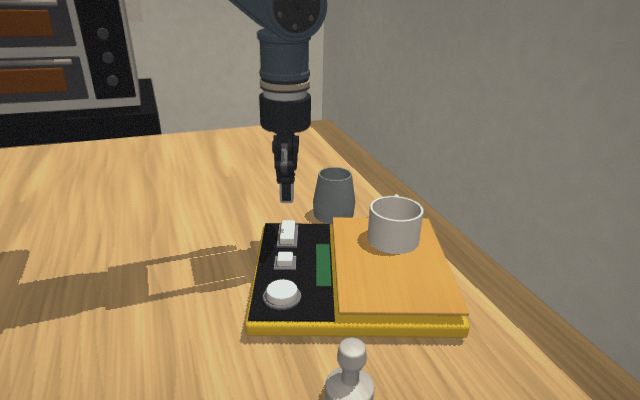

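View pics/e_wrist.png

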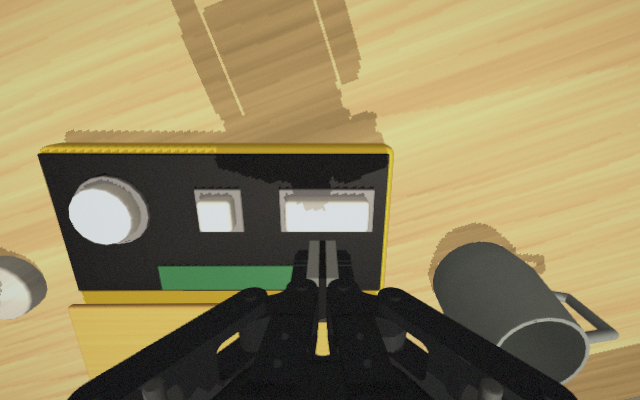

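The round key is back up at (282,293) in the side view. In the wrist view, the bar is centred at (327,212) in front of the fingers at (322,250), and the pitcher is clear on the right. Now I press the tare key.

move_arm(deltas=[0, 15, -1, 0, 0, 0, 0, 0, 20, 0, 0, 0, 0, 0, 0, 12, 0, 0, 0, 0, 0, 0, 4, 0, 0, 0, 0, 0, 0, 3, 0, 0, 0, 0, 0, 0, 3, 0, 0, 0, 0, 0, 0, 3, 0, 0, 0, 0, 0, 0, 2, 0, 0, 0, 0, 0, 0, 0, 0, 0, 0, 0, 0, 0, 0, 0, 0, 0, 0, 0])

```text
t: 6.4
tcp_pos: [0.6156, 0.1129, 0.046]
tool_rot: [-0.41, 0.576, 0.41, 0.576]
force: [-4.5, -1.3, 11.3]
finger_gap: 0.0
```

```bash
python3 look.py f side wrist >/dev/null; python3 st.py
```

```text
t 6.5 tcp [0.6156 0.1129 0.046 ] F [-4.55 -2.65 11.44] gap -0.003 q6 [ 3.000e-03  7.730e-01  1.558e+00 -1.000e-03  8.100e-01 -1.233e+00]
[[ 5.000e-04 -9.448e-01  3.276e-01]
 [-8.000e-04  3.276e-01  9.448e-01]
 [-1.000e+00 -7.000e-04 -6.000e-04]]
row deg 70.82542480218075 z deg 70.87531372206922 turn about world z needed -0.0498889198884882
round delta tool mm [  -5.9    0.4 -158.7]
bar delta tool mm [-6.   0.3  0.5]
```

View pics/f_side.png

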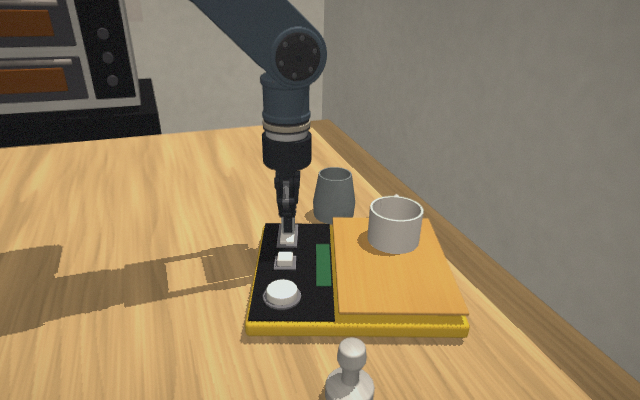

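The bar key is bottomed at (288,236) with 11 N at TCP z 0.046, and the round key is up at (282,293). I'll hold it briefly, then lift clear.

move_arm(deltas=[0, 0, 0, 0, 0, 0, 0, 0, 0, 0, 0, 0, 0, 0, 0, -7, 0, 0, 0, 0, 0, 0, -20, 0, 0, 0, 0, 0, 0, -35, 0, 0, 0, 0, 0, 0, -35, 0, 0, 0, 0, 0, 0, -25, 0, 0, 0, 0, 0, 0, -10, 0, 0, 0, 0, 0, 0, 0, 0, 0, 0, 0, 0, 0, 0, 0, 0, 0, 0, 0])

```text
t: 7.5
tcp_pos: [0.6149, 0.1133, 0.1747]
tool_rot: [-0.409, 0.577, 0.41, 0.576]
force: [0.4, -0.0, -0.7]
finger_gap: 0.001
```

```bash
python3 look.py a2 side >/dev/null; python3 st.py; sed "s/'a_scene'/'a_side'/;s/a_side'/a2_side'/" m.py | sed "s/^for fn,rects in.*/for fn,rects in (('a2_side',dict(round=(260,277,304,310),sq=(272,248,300,271),bar=(274,216,302,248),cup=(365,192,426,252))),):/" > m2.py; python3 m2.py
python3 - <<'E'
import pickle,numpy as np
a=pickle.load(open('a_side.pkl','rb'));b=pickle.load(open('a2_side.pkl','rb'))
d=np.abs(a['image'].astype(int)-b['image'])[190:255,360:430].max(-1);print('cup region diff',(d>40).sum(),np.median(d))
E
```

```text
t 7.55 tcp [0.6146 0.1132 0.1742] F [-0.76  0.93 -0.77] gap 0.0 q6 [ 0.004  0.595  1.485  0.     1.065 -1.233]
[[-2.900e-03 -9.446e-01  3.282e-01]
 [ 1.000e-04  3.282e-01  9.446e-01]
 [-1.000e+00  2.800e-03 -9.000e-04]]
row deg 70.82542480218075 z deg 70.8397747234857 turn about world z needed -0.01434992130495516
round delta tool mm [ 122.3   -1.1 -158.6]
bar delta tool mm [122.2  -1.1   0.6]
a2_side round 445 829 V [124. 222. 225.] mean [ 0.5632 -0.0366  0.052 ] rect 563.1 -36.7 39.3 40.2 71.6 z [0.0511 0.052  0.0529]
a2_side sq 130 340 V [120. 154. 225.] mean [0.5894 0.0383 0.052 ] rect 589.6 38.4 21.5 22.0 71.8 z [0.0506 0.0517 0.0527]
a2_side bar 253 469 V [124.8 215.  225. ] mean [0.6153 0.1134 0.052 ] rect 615.7 114.5 58.6 22.4 71.1 z [0.0507 0.0517 0.0526]
a2_side cup 1270 [ 0.431 -0.538  0.09 ] [0.813 0.091 0.463] [0.767 0.024 0.104]
cup region diff 0 7.0
```

View pics/a2_side.png

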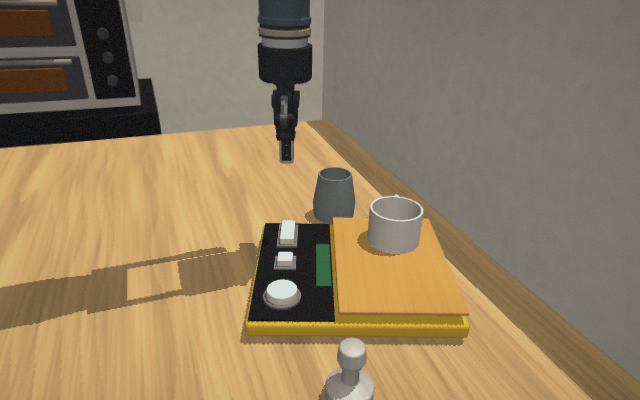

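All three keys are up at (282,293), (286,259) and (288,230), the same as at the start. The cup is unmoved at (395,224), and the gripper is clear at (286,160).

```bash
python3 -c "
from station import job
print(job.sign_off())"
```

```text
the job is handed in; nothing more can be done
None
```

I pressed the round power key fully down with the closed fingertips, let it come back up, then did the same with the bar-shaped tare key. The job was handed in about 7.6 s into the 32 s limit, and sign-off gives no verdict.

- **Presses:** both keys bottomed about 6 mm down, at a tool height of 46 mm. The vertical force was about 15 N on the power key and 11 N on the tare key, and each was held well over 0.1 s. My first push on the power key read an unclear 4–5 N, so I went 2 mm deeper before releasing it.
- **Last checks:** the final side view and its depth put all three key tops back at about 52 mm, with positions within about 0.2 mm of the start. The picture around the cup matched the starting one apart from a slight brightness change. The gripper was about 120 mm above the keys, with no contact force beyond noise.
- **Checks that disagreed:** the only mismatch was a few pixels (about 1–2 mm) between the wrist view and the projected positions, within the calibration tolerance. My depth measurement of the cup picked up background points, so the cup check rests on the picture comparison.

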